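# Hold the contact gauge on the marked spot of the clamped bulla

## Robot

A 6-joint arm with a two-finger parallel gripper is mounted at the origin on the work surface. World frame = base frame: x ahead of the robot, y to its left, z up, the work surface at z = 0. Lengths are in mm, angles in rad, forces in N, time in s.
With the tool pointing down it reaches from about 275 to 750 mm from the base axis. Payload 10.2 kg.
Tool frame: the origin (TCP) lies midway between the tips of the shut fingers; the grasp point (between the pads) lies 19 mm behind it; y points along the fingers, z is the direction in which the jaws open and shut, and the axes are right-handed (so a half turn about y gives the same grasp; the last joint's range is limited). The gripper opens to 85 mm and grips with 20 to 120 N. Pads are 22 mm wide; open, the fingers measure 114 mm over their backs; the gripper's body (76 mm by 85 mm) begins 54 mm behind the grasp point. The pads swing forward as they close: fully open they stand 13 mm farther back than shut.
Start: joints at [-1.327, 0.313, 1.498, -0, 1.331, -0.223], TCP at [236.255, -468.844, 231.294] pointing down, gripper open.
Joint ranges: [-2.94, 2.94], [-0.97, 2.17], [0.19, 2.56], [-1.23, 4.37], [0.02, 3.11], [-2.88, 2.88]. Speed limits (rad/s): [2.39, 2.39, 3.01, 3.14, 3.14, 3.14].

## Interface

Orientations are given as a unit quaternion [w, x, y, z].
In Python, from rig import ctrl gives the robot as it stands.
- The arm moves only by the shell command python3 -m inch 'ROWS' [OPENING] [FORCE]. ROWS is JSON, one flat list of numbers, 6 for each row, row after row: the shift along the tool's x, y, z in cm, then the turn, a rotation vector about the tool's x, y, z in rad. A call has 1 to 8 rows; each row is the pose to reach, as a shift and turn from the pose commanded when the call began, along the tool's axes at that moment; what a row does not reach only later rows make up. A row lasts 1/12 s, in which the tool goes at most 41.7 mm and 7.16 degrees, less where a joint would pass 70% of its speed; a pose out of reach is approached as far as the arm can. A call with a gripper value outside its range is refused whole. OPENING is the gripper command: -1 is fully open, 1 is shut, values between are in proportion, set as the call begins (- or left out, the last holds). The fingers move at their own pace and stop on an object; FORCE is the grip in N (left out, the last holds). Time passes only in rows, so rows that repeat a pose let the fingers close. It gives the time, the measured TCP pose, the force and the opening at its end, in the units of the state.
- ctrl.sense(): the state, without advancing time (a new reading comes with each control period).
- ctrl.capture(name): name is "scene" or "top" or "wrist"; returns the picture (420x560x3 uint8, red, green, blue); there is no depth.
- ctrl.get_calibration(name): a dict with "fx", "fy", "cx", "cy" (pixels), "k1" (the pictures are not rectified: a ray, as slopes to the right and down, at radius r is drawn at 1 + k1 r^2 times it, then the intrinsics apply), "world_to_cam" (4x4, takes a point from world to camera coordinates). Camera axes: x right, y down, z forward; pixel columns grow to the right and rows downward; lengths in mm; the calibration is good to about 2 mm. A picture is of the moment at which its call begins: read the wrist's pose just before it. get_calibration takes no time and is no camera call; for the wrist camera it gives the pose at the moment of the call.
- ctrl.finish_job(): hands the job in, once; it reports no verdict.
Trained networks look in the newest picture that a camera, given by its name, has taken for a name from the list of things; names that differ only in an ending like _2 or _b are one class to them, and where a whole thing is asked for, a point or a joint stands for the part that bears it (a point fixed in the world has none). Each returns a list of dicts, best first, with "score" (0 to 1); they miss things now and then, are a little off and sometimes report something else, mostly with a low value. They report only what shows in the picture. A call takes as long as a camera call. They do not tell look-alikes from the thing itself.
- ctrl.search_frame(thing, camera): "uv" ([column, row] in pixels, amid what is visible of it).
The state is a dict: "time_s": time; "joints": joint angles; "dq": joint speeds; "tau": joint torques, N m; "eef_pos": TCP position; "ee_rot": TCP orientation; "force": force on the tool from outside, world axes, zero at the start; "wrist_torque": the same for the moment, N m; "grip_width": opening from 0.0 (shut) to 1.0 (fully open).
Only numpy, scipy, OpenCV 4.12 (cv2) and the standard library are available. Lean on these libraries where they do the work, as an engineer would, in place of code of your own. Each camera call takes 0.05 s, during which the arm holds its last target.

## Task

Draw the contact gauge level out of the open front of its slotted rack, then set its sprung tip inside the chalk ring (not the square) on the clamped clay bulla, with the gauge square to the tilted face, and press lightly until the tip is pushed about half-way in. Finish while still holding the gauge there, still and in your grip, with nothing put down; be gentle with the cracked clay and leave the wax discs, tin and loupe stand alone.

Things in the scene. Friction and masses are not known exactly. Their poses are not given: they have to be found in the camera images.
- gauge_grip (a point): Grasp point on the loose contact gauge: on its axis, in its black 20 x 20 mm square handle, 25 mm below the handle's top, 130 mm from the end of the tip when the pin is out. The handle goes on 54 mm below this point, down to the collar. z runs up the axis, away from the tip; x, y are square to the handle's sides. Starts upright in the rack, x, y as the rack's, this point 160 mm up.
- gauge: The whole gauge, 155 mm, 0.12 to 0.23 kg, same axes. Origin at the tip's end with the pin out. From the origin up: sprung steel pin, 8 mm diameter, 18 mm showing; nose tapering from 12 to 18 mm diameter; collar 36 mm diameter, 70 to 76 mm up; square handle from 76 to 155 mm (4 mm button on top). Only the pin gives way. It hangs in the rack by its collar, tip 30 mm above the work surface.
- gauge_tip (a point): Centre of the flat end of the gauge's sprung pin (the tip, 8 mm diameter), on the axis; moves with the pin. Fully out it is 130 mm from gauge_grip along -z. Axes as gauge_grip.
- plunger (a joint): How far the sprung tip is pushed into the gauge's nose, m: 0 fully out, 0.014 fully in, half-way 0.007. The spring gives 0.7 N at the start and 0.35 N more for each mm: about 3.2 N half-way, 5.6 N fully in.
- rack: Aluminium rack, fixed, 115 mm high. Origin on the work surface straight below the hanging gauge (to 4 mm along x); z up; its open front looks to its own -x (towards the robot, turned by its yaw). Base plate 130 x 90 x 10 mm, to x = -60 mm. A column 60 mm wide behind (x +29 to +55 mm) carries a level arm with a T-slot along x. Draw the gauge out level along -x by 60 mm or more.
- rack_mouth (a point): Middle of the T-slot's open end, 34 mm from the rack's origin along its -x, 100 mm up, where the ledges' tops are. The collar rests on two ledges (26 mm gap for the nose). Two keeper strips overhang it, undersides 10 mm and tops 15 mm above the ledges (32 mm gap for the handle): it cannot be lifted out upwards. The collar has 4 mm play upwards and to either side. Axes as the rack.
- spot (a point): Marked spot: centre of the chalk ring (round, 24 mm diameter, line 2 mm wide) on the bulla's flat upper face. z points straight out of the face: 0.30 rad (17 degrees) from vertical, leaning to the clamp's -x (the robot's side, turned by the clamp's yaw). y runs along the bulla's long side towards the chalk square (22 mm, centre 41 mm off along +y), which is not the spot.
- bulla: Cracked clay bulla, fragile: a terracotta slab 60 x 88 x 30 mm, fixed in the clamp's tilted jaws. Origin: centre of its underside; axes as spot. In its frame the spot is at (0, -20, 30) mm, the chalk square at (0, 21, 30) mm. The jaws past its two ends (y = -44 and +44 mm) stand 6 mm proud of its face.
- clamp: Cast-iron screw clamp, fixed. Origin on the work surface under the bulla; z up, y along the screw. Base 120 x 190 mm (y -85 to +105 mm); the screw and its cross bar reach y = +120 mm. Nothing on it is higher than 100 mm.
- seal1: Green wax seal disc, 52 mm diameter, 10 mm thick, loose bystander on the far side. Origin: centre of its underside.
- seal2: The other green wax seal disc, as seal1, bystander.
- tin: Round copper specimen tin, 70 mm diameter, 66 mm high with its knob, loose bystander, on the robot's side. Origin: centre of its underside.
- loupe: Pewter loupe stand: round foot 72 mm in diameter, lens level above it, 84 mm high, loose bystander on the far side. Origin: centre of its underside.
Not all that is in view belongs to the job. Leave any blue, green or pink look-alike of the gauge alone.

How it is judged:
By the outcome, as a careful person would: the job done as asked, in the order asked, and still so for the second after the job is handed in, while the arm keeps its last pose, push and grip.
It also fails if it takes over 45 s, if anything falls off the work surface, if the arm or the gripper's body presses on something with over 40 N, if the wrist force passes 120 N, or if a joint passes its speed limit or range.

## Working session

There is one attempt and no reset: what is moved stays moved. The work goes in short steps, Python scripts to look and compute and a shell command to move; the robot and the scene stay as the last step left them, time stands still between calls to the robot, and variables do not carry over. Pictures are saved under pics/ and viewed, and the job is handed in when it is done.

```bash
ls; mkdir -p pics
cat > h.py <<'E'
import numpy as np, cv2
from rig import ctrl
def snap(name,fn):
    im=ctrl.capture(name); cv2.imwrite('pics/'+fn,im[:,:,::-1]); return im
E
python3 - <<'E'
from h import *
s=ctrl.sense(); print({k:np.round(v,3).tolist() for k,v in s.items()})
for n in ['scene','top','wrist']:
    c=ctrl.get_calibration(n); print(n,{k:np.round(v,3).tolist() for k,v in c.items()})
    snap(n,n+'0.png')
    for t in ['gauge_grip','gauge','gauge_tip','rack','rack_mouth','spot','bulla','clamp','tin','loupe','seal1']:
        r=ctrl.search_frame(t,n); print(t,[(np.round(d['uv'],1).tolist(),round(d['score'],2)) for d in r][:4])
E
```

```text
pics
{'time_s': 0.0, 'joints': [-1.327, 0.313, 1.498, -0.0, 1.331, -0.223], 'dq': [-0.0, -0.001, 0.0, -0.001, 0.0, -0.0], 'tau': [0.001, -41.226, -25.974, -0.0, 0.004, -0.0], 'eef_pos': [236.183, -468.573, 230.755], 'ee_rot': [0.164, -0.164, 0.688, -0.687], 'force': [-0.724, -0.517, -0.152], 'wrist_torque': [-0.022, -0.0, 0.001], 'grip_width': 0.998}
scene {'fx': 419.326, 'fy': 419.326, 'cx': 275.3, 'cy': 197.899, 'k1': -0.017, 'world_to_cam': [[0.052, 0.998, 0.022, -4.836], [0.669, -0.018, -0.743, -292.189], [-0.741, 0.053, -0.669, 1356.62], [0.0, 0.0, 0.0, 1.0]]}
gauge_grip [([176.2, 157.6], 0.98), ([143.4, 188.7], 0.88), ([199.6, 177.2], 0.8), ([143.1, 217.7], 0.65)]
gauge [([141.9, 185.4], 0.97), ([202.9, 178.8], 0.95), ([139.2, 217.5], 0.68), ([175.2, 160.1], 0.66)]
gauge_tip [([198.5, 179.3], 0.67)]
rack [([199.7, 216.0], 0.81)]
rack_mouth [([204.6, 219.4], 0.95)]
spot [([364.2, 208.2], 0.81), ([205.2, 218.9], 0.63), ([202.8, 176.5], 0.43)]
bulla [([366.8, 206.5], 0.74), ([202.1, 216.6], 0.39), ([200.8, 177.0], 0.35)]
clamp [([367.0, 221.5], 0.84), ([198.1, 180.5], 0.17)]
tin [
[... 571 characters left out ...]
265.5], 0.53)]
gauge_tip []
rack [([347.3, 255.0], 0.7), ([338.3, 140.7], 0.69)]
rack_mouth [([351.0, 254.3], 0.66)]
spot [([187.0, 244.5], 0.83)]
bulla [([186.6, 246.8], 0.8), ([351.3, 256.3], 0.66)]
clamp [([182.5, 246.9], 0.77)]
tin [([268.9, 313.1], 0.86), ([338.4, 143.7], 0.46)]
loupe [([269.8, 120.9], 0.65)]
seal1 [([209.3, 133.1], 0.93), ([337.7, 140.6], 0.57)]
wrist {'fx': 374.083, 'fy': 374.083, 'cx': 283.065, 'cy': 205.602, 'k1': 0.02, 'world_to_cam': [[0.45, -0.893, 0.001, -525.765], [-0.859, -0.433, 0.272, -36.264], [-0.243, -0.123, -0.962, 378.135], [0.0, 0.0, 0.0, 1.0]]}
gauge_grip []
gauge []
gauge_tip []
rack []
rack_mouth []
spot []
bulla []
clamp []
tin []
loupe []
seal1 []
```

View pics/scene0.png

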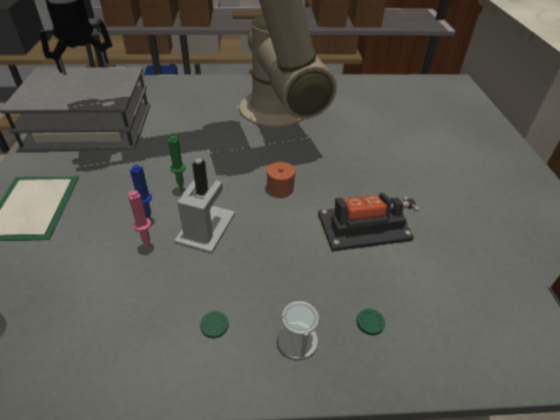

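View pics/top0.png

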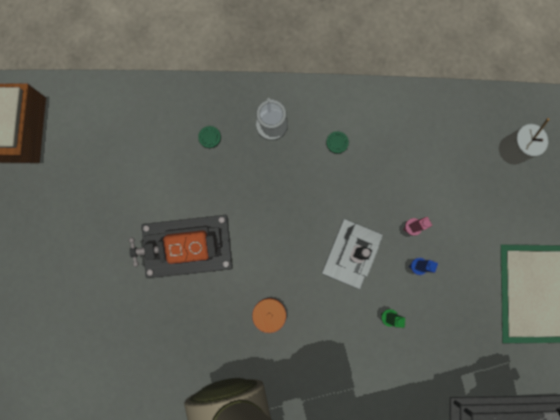

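View pics/wrist0.png

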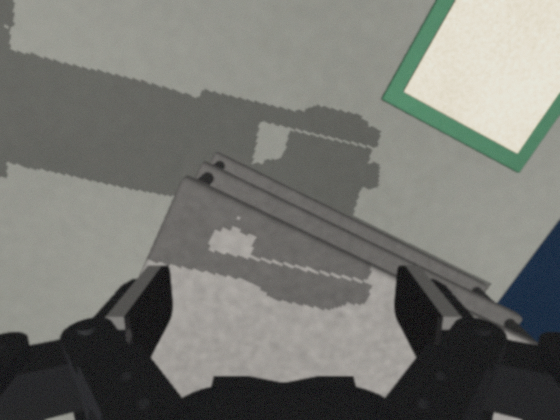

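The scene view shows four gauge shapes: green (176,160), blue (141,190), pink (139,218) and black (200,177), with the black one standing in the aluminium rack. The gauge is described as black and hanging in the rack, so it's the black one. The clamp is at (366,215) with the ring and square. I'll confirm both in enlarged crops.

Run:
```python
import cv2,numpy as np
a=cv2.imread('pics/top0.png');b=cv2.imread('pics/scene0.png')
f=lambda i,x,y,w,h:cv2.resize(i[y:y+h,x:x+w],(400,300),interpolation=cv2.INTER_CUBIC)
o=np.vstack([np.hstack([f(a,310,210,80,60+0)*1,f(a,130,205,120,90)]),np.hstack([f(b,150,140,128,96),f(b,310,180,120,90)])])
cv2.imwrite('pics/crop1.png',o)
```

```text
(no output)
```

View pics/crop1.png

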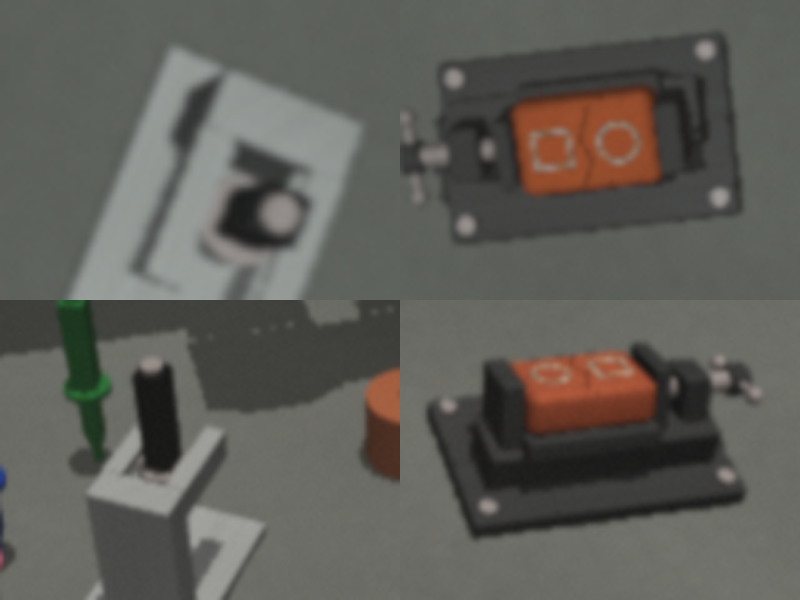

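```bash
cat >> h.py <<'E'
from scipy.optimize import least_squares
def proj(c,P):
    P=np.atleast_2d(P).astype(float); M=np.array(c['world_to_cam']); q=P@M[:3,:3].T+M[:3,3]
    s=q[:,:2]/q[:,2:]; s=s*(1+c['k1']*(s**2).sum(1,keepdims=True))
    return s*[c['fx'],c['fy']]+[c['cx'],c['cy']]
def tri(obs,x0=(500,0,50)):
    f=lambda p:np.concatenate([proj(c,p)[0]-uv for c,uv in obs])
    r=least_squares(f,x0); return r.x,r.fun
def onplane(c,uv,z):
    r=least_squares(lambda p:proj(c,[p[0],p[1],z])[0]-uv,[500,0]); return r.x
E
python3 - <<'E'
from h import *
T=ctrl.get_calibration('top');S=ctrl.get_calibration('scene')
for n,t,s in [('ring',(195.4,247.9),(355.3,201.9)),('square',(175.6,250),(373.6,199.8)),('button',(366,253),(198,160.8))]:
    x,r=tri([(T,t),(S,s)]); print(n,x.round(1),r.round(1))
import cv2
a=cv2.imread('pics/top0.png')
cv2.imwrite('pics/crop2.png',cv2.resize(a[210:295,310:395],(595,595),interpolation=cv2.INTER_CUBIC))
E
```

```text
ring [533.8 150.   72. ] [-0.7 -0.1 -0.7  0. ]
square [528.6 191.2  72.4] [-1.  -0.2 -1.1  0.1]
button [ 527.1 -180.9  185.4] [-0.3  0.  -0.3 -0. ]
```

View pics/crop2.png

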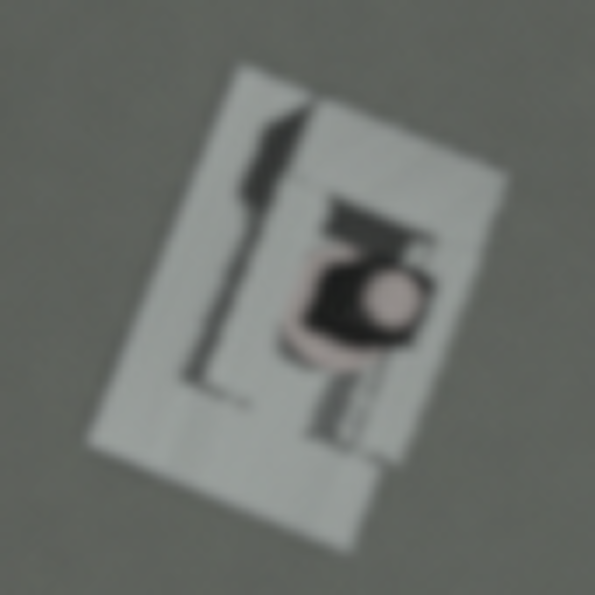

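Run:
```python
from h import *
T=ctrl.get_calibration('top');S=ctrl.get_calibration('scene')
P=lambda u,v,z:onplane(T,(310+(u+.5)/7-.5,210+(v+.5)/7-.5),z)
bl,fl,fr=P(240,65,10),P(88,442,10),P(352,553,10)
print(bl,fl,fr,np.linalg.norm(bl-fl),np.linalg.norm(fl-fr))
d=bl-fl;print('yaw',np.arctan2(d[1],d[0])); e=fl-fr; print(np.arctan2(-e[0],e[1]))
x=d/np.linalg.norm(d); o=(fl+fr)/2+60*x; print('origin',o)
# ledge arm ends (top z=115): left front of left arm (185,380), right arm front right (400,465)
l,r=P(185,380,115),P(400,465,115); print('arm front',l,r,(l+r)/2, 'vs origin-34x',o-34*x, np.linalg.norm(l-r))
b=np.array([533.8,150.0]);s=np.array([528.6,191.2]); q=s-b; print('clamp yaw',np.arctan2(-q[0],q[1]))
```

```text
[ 606.96393451 -164.48474475] [ 488.28762973 -118.09199681] [ 455.56257212 -200.69784208] 127.42194622386526 88.85187149435028
yaw -0.3726529552543788
-0.377190880429088
origin [ 527.80698389 -181.2401742 ]
arm front [ 507.03902707 -135.26343187] [ 484.46349957 -195.99018696] [ 495.75126332 -165.62680941] vs origin-34x [ 496.14058354 -168.86119651] 64.78729215443317
clamp yaw 0.1255497371085241
```

```bash
cat >> h.py <<'E'
from scipy.spatial.transform import Rotation as Ro
def pose():
    s=ctrl.sense(); w,x,y,z=s['ee_rot']; return np.array(s['eef_pos']),Ro.from_quat([x,y,z,w]),s
def delta(p,R,pt,Rt):
    return (R.inv().apply(np.array(pt)-p)/10).round(2),(R.inv()*Rt).as_rotvec().round(4)
E
python3 - <<'E'
from h import *
p,R,s=pose(); print(R.as_matrix().round(3))
T=ctrl.get_calibration('top')
P=lambda u,v,z:onplane(T,(130+(u-400+.5)/3.333-.5,205+(v+.5)/3.333-.5),z)
a,b,c,d=P(438,65,12),P(722,33,12),P(741,212,12),P(452,243,12)
for u,v in [(b,a),(c,d)]: q=v-u; print('yaw',np.arctan2(-q[0],q[1]),np.linalg.norm(q))
for u,v in [(d,a),(c,b)]: q=v-u; print('yaw',np.arctan2(q[1],q[0]),np.linalg.norm(q))
for n,uv in [('pink',(425,222)),('blue',(433,266)),('green',(402,323))]: print(n,onplane(T,uv,155).round())
E
```

```text
[[-0.893 -0.     0.45 ]
 [-0.45  -0.    -0.893]
 [ 0.    -1.     0.   ]]
yaw 0.13628180416816352 188.73160498654812
yaw 0.13234249919485902 189.6677509284957
yaw 0.13172831991033834 117.07565550181057
yaw 0.1396901133117223 117.8222832946757
pink [ 589. -301.]
blue [ 506. -315.]
green [ 399. -256.]
```

Run:
```python
from h import *
p,R,s=pose()
def Rdown(h): # tool z heading h, y down
    z=np.array([np.cos(h),np.sin(h),0]);y=np.array([0,0,-1.]);x=np.cross(y,z); return Ro.from_matrix(np.c_[x,y,z])
print(delta(np.array([236.255,-468.844,231.294]),R,[527,-181,255],Rdown(-.375)))
```

```text
(array([-38.92,  -2.37, -12.62]), array([-0.   , -0.729,  0.   ]))
```

```bash
python3 -m inch '[-1.5,-2.5,-0.5,0,-0.05,0, -4.5,-3,-1.5,0,-0.12,0, -8,-3,-2.6,0,-0.2,0, -11.5,-3,-3.7,0,-0.28,0, -15,-3,-4.8,0,-0.36,0, -18.5,-3,-6,0,-0.44,0, -22,-3,-7.1,0,-0.52,0, -25,-3,-8.1,0,-0.6,0]' -1
python3 - <<'E'
from h import *
p,R,s=pose()
print(p,R.as_matrix().round(3))
def Rdown(h):
    z=np.array([np.cos(h),np.sin(h),0]);y=np.array([0,0,-1.]);x=np.cross(y,z); return Ro.from_matrix(np.c_[x,y,z])
print(delta(p,R,[527,-181,255],Rdown(-.375)))
E
```

```text
time_s: 2.47
eef_pos: [424.4, -282.2, 261.5]
ee_rot: [-0.361, 0.361, -0.608, 0.608]
force: [0.6, -0.8, -0.5]
grip_width: 1.001
[ 424.39216013 -282.16346044  261.47568188] [[-0.479  0.     0.878]
 [-0.878 -0.    -0.479]
 [-0.    -1.     0.   ]]
(array([-13.79,   0.65,   4.16]), array([-4.000e-04, -1.245e-01, -1.000e-04]))
```

```bash
python3 -m inch '[-3.5,0.1,1,0,-0.04,0, -7,0.2,2.1,0,-0.08,0, -10.5,0.4,3.2,0,-0.11,0, -12.8,0.6,3.9,0,-0.124,0, -13.8,0.6,4.2,0,-0.124,0, -13.8,0.6,4.2,0,-0.124,0]'
python3 - <<'E'
from h import *
p,R,s=pose()
snap('wrist','wrist1.png')
print([(np.round(d['uv'],1).tolist(),round(d['score'],2)) for d in ctrl.search_frame('gauge_grip','wrist')])
print(p,R.as_matrix().round(3)); c=ctrl.get_calibration('wrist')
print(proj(c,[[527,-181,189],[527,-181,160],[496,-168.9,115],[527.5,-181,110]]).round(1))
E
```

```text
time_s: 2.97
eef_pos: [527.3, -182.1, 255.0]
ee_rot: [0.397, -0.397, 0.585, -0.585]
force: [-0.0, -0.1, -0.1]
grip_width: 0.999
[([181.6, 307.1], 0.94), ([383.9, 267.3], 0.92), ([288.2, 194.5], 0.85), ([315.0, 327.9], 0.58)]
[ 527.31965153 -182.12499757  254.96588595] [[-0.369 -0.     0.929]
 [-0.929  0.    -0.369]
 [-0.    -1.    -0.   ]]
[[283.  214.5]
 [283.  201.5]
 [240.1 186.6]
 [283.6 184.6]]
```

View pics/wrist1.png

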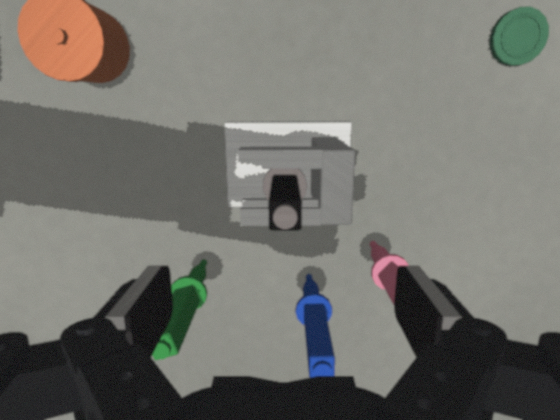

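The wrist view confirms the black gauge, with its button at (285,216) in the rack whose edges lie parallel to the picture. Green, blue and pink stand apart below it at y > 255 px. I'll refine the position with all three views.

Run:
```python
from h import *
T=ctrl.get_calibration('top');S=ctrl.get_calibration('scene');W=ctrl.get_calibration('wrist')
w=(285.5,216.5)
for o in ([(T,(366,253)),(S,(198,160.8)),(W,w)],[(T,(366,253)),(W,w)],[(S,(198,160.8)),(W,w)]):
    x,r=tri(o); print(x.round(1),r.round(1))
print('plane189',onplane(W,w,189))
# rack base front corners from wrist (225,123) left-far ; 
for uv in [(225.5,123),(350.5,122)]: print(onplane(W,uv,10).round(1))
```

```text
[ 527.6 -182.9  186.8] [ 1.  -0.3 -1.4 -0.4 -0.3 -0.7]
[ 528.1 -181.9  191.3] [ 0.9 -0.6 -0.3 -0.2]
[ 527.7 -183.1  186.7] [-1.5 -0.4 -0.1 -0.4]
plane189 [ 527.91166547 -182.69077764]
[ 488.3 -120.7]
[ 606.2 -166.8]
```

```bash
python3 -m inch '[0,1.5,0.07,0,0,0, 0,4.5,0.07,0,0,0, 0,7.5,0.07,0,0,0, 0,10,0.07,0,0,0, 0,11.2,0.07,0,0,0, 0,11.4,0.07,0,0,0, 0,11.4,0.07,0,0,0]'
python3 - <<'E'
from h import *
snap('wrist','wrist2.png');s=snap('scene','scene2.png')
cv2.imwrite('pics/scene2c.png',cv2.resize(s[90:240,120:320,::-1],(800,600),interpolation=cv2.INTER_CUBIC))
E
```

```text
time_s: 3.65
eef_pos: [526.4, -184.8, 141.4]
ee_rot: [0.396, -0.396, 0.586, -0.586]
force: [-0.5, 0.4, 0.8]
grip_width: 0.997
```

View pics/wrist2.png

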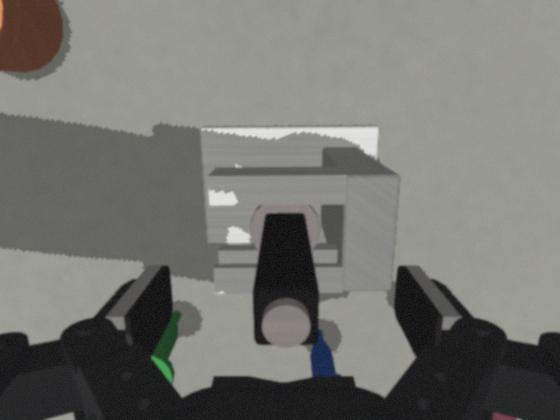

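View pics/scene2c.png

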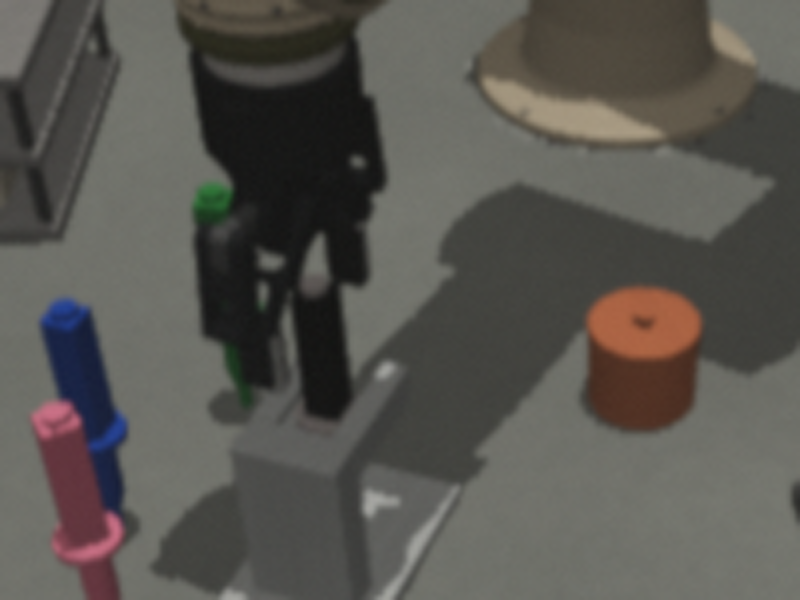

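Run:
```python
from h import *
p,R,s=pose();W=ctrl.get_calibration('wrist');print(p,R.as_matrix().round(3))
for g in ([528,-182.3,189],[528,-182.3,187],[526.4,-184.8,189]): print(proj(W,[g]).round(1))
print('btn',onplane(W,(286,323),189), onplane(W,(286,323),187))
# collar centre in wrist: (285,226) ledge z ~106
print('collar',onplane(W,(285,228),106))
print(R.inv().apply(np.array([528,-182.3,141])-p))
```

```text
[ 527.3081368  -184.70027207  142.69592442] [[-0.372  0.002  0.928]
 [-0.928 -0.001 -0.372]
 [ 0.    -1.     0.002]]
[[283.2 329.7]]
[[283.2 325.8]]
[[281.4 338.3]]
btn [ 529.59210086 -180.50962245] [ 529.12537664 -181.7346663 ]
collar [ 530.0558461  -180.19986711]
[-2.486122    1.69431177 -0.25425452]
```

```bash
python3 -m inch '[-0.3,0.1,0.05,0,0,0, -0.3,0.1,0.05,0,0,0]' && python3 -m inch '[0,0,0,0,0,0, 0,0,0,0,0,0, 0,0,0,0,0,0, 0,0,0,0,0,0, 0,0,0,0,0,0, 0,0,0,0,0,0]' 1 60
```

```text
time_s: 3.92
eef_pos: [529.1, -181.1, 141.2]
ee_rot: [-0.397, 0.396, -0.585, 0.586]
force: [-0.2, 0.7, -0.2]
grip_width: 0.998
time_s: 4.42
eef_pos: [528.8, -181.1, 140.4]
ee_rot: [-0.397, 0.397, -0.585, 0.585]
force: [0.6, 0.2, -0.4]
grip_width: 0.228
```

```bash
python3 -m inch '[0,-0.1,0,0,0,0, 0,-0.2,0,0,0,0, 0,-0.2,-0.5,0,0,0, 0,-0.2,-1.5,0,0,0, 0,-0.2,-2.5,0,0,0]'
python3 - <<'E'
from h import *
w=snap('wrist','wrist3.png');s=snap('scene','scene3.png')
cv2.imwrite('pics/c3.png',np.hstack([cv2.resize(s[120:270,140:290,::-1],(400,400),interpolation=cv2.INTER_CUBIC),cv2.resize(w[:,70:490,::-1],(400,400))]))
print(pose()[2]['force'],pose()[2]['grip_width'])
E
```

```text
time_s: 4.83
eef_pos: [504.8, -171.5, 142.0]
ee_rot: [0.396, -0.397, 0.586, -0.585]
force: [0.1, -0.2, -2.0]
grip_width: 0.23
[ 0.7902478  -0.16639508 -1.5616921 ] 0.2246544212443307
```

View pics/c3.png

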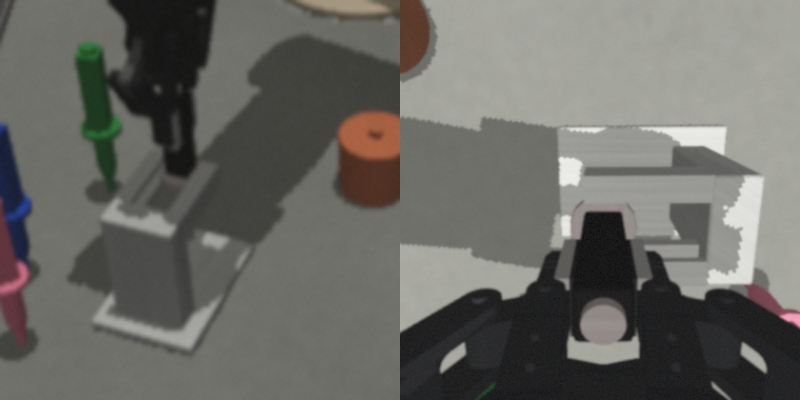

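Gauge is gripped, the collar is sliding in the slot, and the force shows only its weight (~2 N). Continuing the level draw.

```bash
python3 -m inch '[0,0,-1,0,0,0, 0,0,-2.5,0,0,0, 0,0,-4,0,0,0, 0,0,-5.5,0,0,0, 0,0,-6.5,0,0,0, 0,0,-6.8,0,0,0, 0,0,-6.8,0,0,0]'
python3 - <<'E'
from h import *
w=snap('wrist','wrist4.png');s=snap('scene','scene4.png');t=snap('top','top4.png')
cv2.imwrite('pics/c4.png',np.hstack([cv2.resize(s[110:260,140:290,::-1],(400,400),interpolation=cv2.INTER_CUBIC),cv2.resize(t[200:330,130:260,::-1],(400,400),interpolation=cv2.INTER_CUBIC)]))
E
```

```text
time_s: 5.52
eef_pos: [442.4, -146.6, 142.5]
ee_rot: [-0.397, 0.396, -0.585, 0.586]
force: [0.8, 0.2, -1.2]
grip_width: 0.226
```

View pics/c4.png

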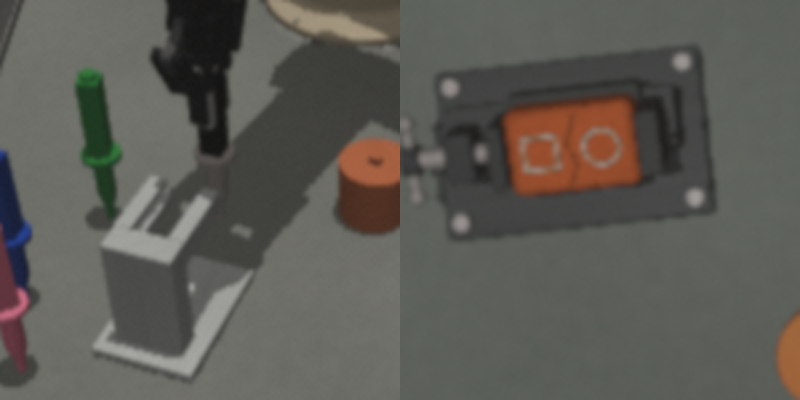

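View pics/wrist4.png

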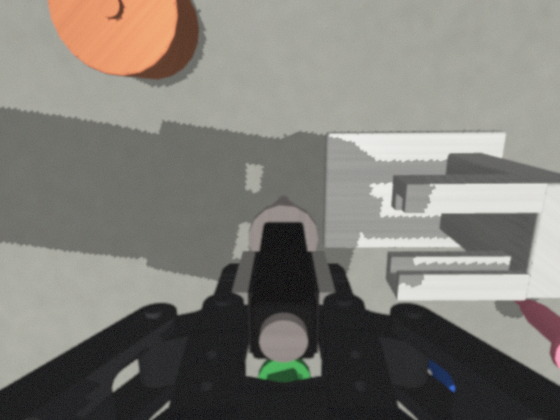

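```bash
python3 - <<'E'
from h import *
p,R,s=pose();W=ctrl.get_calibration('wrist')
for d in (-48,-44,-19,35,38): print(d,proj(W,[p+R.apply([0,d,0])]).round(1), proj(W,[p+R.apply([10,d,0])]).round(1))
E
python3 -m inch '[0,-1.5,0,0,0,0, 0,-4.5,0,0,0,0, 0,-8,0,0,0,0, 0,-11.5,0,0,0,0, 0,-14.5,0,0,0,0, 0,-16,0,0,0,0]'
python3 - <<'E'
from h import *
p,R,s=pose(); print(p,R.as_matrix().round(3))
ring=np.array([533.8,150,72.]); cy=.135; t=.30
cx=np.array([np.cos(cy),np.sin(cy),0]); n=np.cos(t)*np.array([0,0,1])-np.sin(t)*cx
print('n',n)
# tool: y=-n ; z closest to clamp x direction in face
h=np.array([np.cos(cy),np.sin(cy),0]); z=h-n*(h@n); z/=np.linalg.norm(z); y=-n; x=np.cross(y,z); Rt=Ro.from_matrix(np.c_[x,y,z])
g=ring+n*(130+60); tcp=g-19*n
print('target tcp 60 off',tcp, delta(p,R,tcp,Rt))
E
```

```text
-48 [[283.7 340.6]] [[283.7 369.6]]
-44 [[283.7 332.4]] [[283.7 360.6]]
-19 [[283.6 291.5]] [[283.6 315.6]]
35 [[283.4 238.9]] [[283.4 257.1]]
38 [[283.4 236.8]] [[283.4 254.8]]
time_s: 6.17
eef_pos: [443.4, -147.2, 306.2]
ee_rot: [-0.397, 0.396, -0.584, 0.587]
force: [1.2, -0.5, -2.3]
grip_width: 0.222
[ 443.40697836 -147.1608701   306.16802937] [[-0.371  0.005  0.929]
 [-0.929 -0.003 -0.371]
 [ 0.001 -1.     0.006]]
n [-0.29283137 -0.03977416  0.95533649]
target tcp 60 off [483.72583638 143.19861923 235.36253964] (array([-28.47,   7.01,  -7.06]), array([ 0.2882, -0.5105,  0.0796]))
```

```bash
python3 -m inch '[-1.5,0,-0.3,0.03,-0.06,0.01, -4.5,0.2,-1,0.08,-0.15,0.02, -8,0.5,-2,0.13,-0.24,0.04, -11.5,0.8,-2.9,0.18,-0.32,0.05, -14.5,1,-3.7,0.23,-0.41,0.065, -17,1.3,-4.3,0.28,-0.49,0.077, -18,1.5,-4.5,0.288,-0.51,0.08, -18,1.5,-4.5,0.288,-0.51,0.08]'
python3 - <<'E'
from h import *
p,R,s=pose(); W=ctrl.get_calibration('wrist'); np.save('w5.npy',W,allow_pickle=True)
w=snap('wrist','wrist5.png'); print(p,R.as_matrix().round(3))
print(ctrl.search_frame('spot','wrist'),proj(W,[[533.8,150,72],[528.6,191.2,72]]))
E
```

```text
time_s: 6.83
eef_pos: [467.2, 38.6, 287.0]
ee_rot: [0.606, -0.448, 0.393, -0.527]
force: [0.6, -0.7, -1.1]
grip_width: 0.227
[467.20933442  38.6058095  287.02330264] [[ 0.136  0.287  0.948]
 [-0.991  0.044  0.129]
 [-0.005 -0.957  0.29 ]]
[{'uv': [300.7, 44.0], 'score': 0.6}] [[299.93793691  63.42002977]
 [300.95683261  14.02306273]]
```

View pics/wrist5.png

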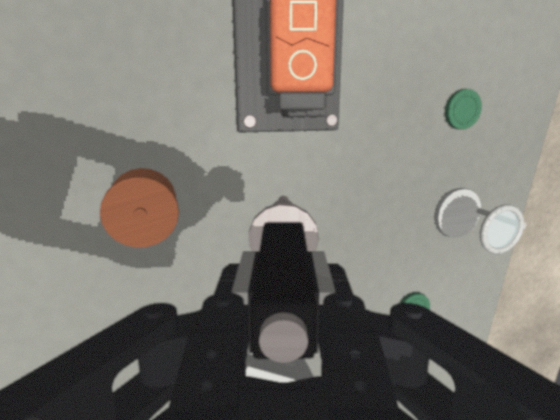

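Ring is at (303,65) and square at (303,16), in line with the picture's vertical. The ring is the round one nearer to me. I'll triangulate it with the other views.

Run:
```python
from h import *
T=ctrl.get_calibration('top');S=ctrl.get_calibration('scene');W=np.load('w5.npy',allow_pickle=True).item()
for n,t,s,w in [('ring',(195.4,247.9),(355.3,201.9),(302.7,65)),('sq',(175.6,250),(373.6,199.8),(303,15.8))]:
  for o in ([(T,t),(S,s),(W,w)],[(T,t),(W,w)]):
    x,r=tri(o); print(n,x.round(1),r.round(1))
  print(onplane(W,w,72).round(1))
p,R,s=pose(); ring=np.array([535,150.5,72])
print(R.inv().apply(ring-p))
```

```text
ring [535.5 148.9  74.5] [-0.3 -1.  -0.9 -0.3 -0.3 -0.3]
ring [533.3 147.6  82. ] [-0.3 -0.  -0.   0.1]
[536.7 149.1]
sq [529.9 189.9  74. ] [-0.5 -0.9 -1.4 -0.1 -0.2 -0.4]
sq [527.9 187.8  80.8] [-0.2  0.  -0.   0.1]
[530.7 190.1]
[-103.07254116  230.25970788   15.64622956]
```

```bash
python3 -m inch '[-1,1,0.2,0,0,0, -2.8,3,0.6,0,0,0, -4.8,5,1.1,0,0,0, -6,6.5,1.4,0,0,0, -6.5,7,1.6,0,0,0, -6.5,7,1.6,0,0,0, -6.5,7,1.6,0,0,0]'
python3 - <<'E'
from h import *
p,R,s=pose(); W=ctrl.get_calibration('wrist'); np.save('w6.npy',W,allow_pickle=True)
w=snap('wrist','wrist6.png'); print(p,R.as_matrix().round(3))
print(ctrl.search_frame('spot','wrist'),proj(W,[[535.5,149,74],[530,190,74]]))
E
```

```text
time_s: 7.52
eef_pos: [494.5, 105.7, 225.8]
ee_rot: [0.606, -0.447, 0.393, -0.528]
force: [-0.1, 0.1, -1.3]
grip_width: 0.231
[494.47990211 105.71609144 225.81982383] [[ 0.133  0.288  0.948]
 [-0.991  0.042  0.126]
 [-0.004 -0.957  0.291]]
[{'uv': [285.5, 111.3], 'score': 0.69}] [[284.03300188 140.17655539]
 [284.01590373  85.65832396]]
```

View pics/wrist6.png

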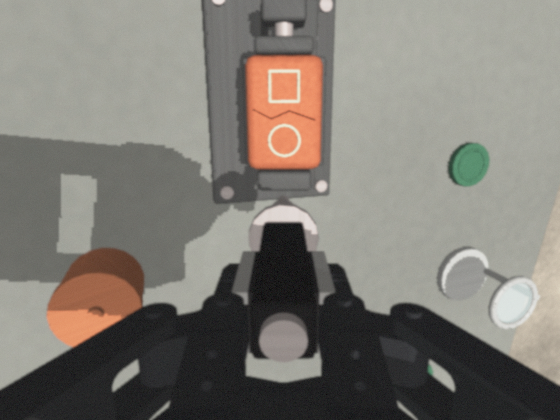

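Run:
```python
from h import *
T=ctrl.get_calibration('top');S=ctrl.get_calibration('scene')
A=np.load('w5.npy',allow_pickle=True).item();B=np.load('w6.npy',allow_pickle=True).item()
for n,t,s,w,v in [('ring',(195.4,247.9),(355.3,201.9),(302.7,65),(284.7,140)),('sq',(175.6,250),(373.6,199.8),(303,15.8),(284.7,86))]:
  for o in ([(T,t),(S,s),(A,w),(B,v)],[(A,w),(B,v)]):
    x,r=tri(o); print(n,x.round(1),r.round(1))
p,R,s=pose(); print(p,'tip px',proj(B,[p+R.apply([0,111,0])]), s['force'])
cy=.135;t=.3
cx=np.array([np.cos(cy),np.sin(cy),0]); n=np.cos(t)*np.array([0,0,1])-np.sin(t)*cx
z=cx-n*(cx@n); z/=np.linalg.norm(z); y=-n; Rt=Ro.from_matrix(np.c_[np.cross(y,z),y,z])
ring=np.array([535.5,149.3,74.])
print('to 15mm off:',delta(p,R,ring+n*(111+15),Rt)); print('tip-in-tool to ring',R.inv().apply(ring-p)-[0,111,0])
```

```text
ring [535.7 149.1  74.4] [-0.4 -1.1 -0.8 -0.2 -0.1 -0.4 -0.2  0.2]
ring [536.7 149.1  72. ] [-0. -0.  0.  0.]
sq [530.2 189.8  74.4] [-0.5 -1.  -1.4 -0.1  0.2 -0.3 -0.4 -0.1]
sq [530.8 189.9  72.8] [ 0.3  0.1 -0.2 -0.1]
[494.41675642 105.59173323 226.30104616] tip px [[284.28631495 200.69392378]] [ 1.13976956  0.48329605 -0.78519326]
to 15mm off: (array([-3.77,  3.34, -0.05]), array([ 0.003 , -0.0031, -0.0028]))
tip-in-tool to ring [-37.33043958  48.37462947  -0.14110697]
```

```bash
python3 -m inch '[-1,0.2,0,0,0,0, -2.5,1,0,0.002,-0.002,-0.002, -3.5,2,0,0.003,-0.003,-0.003, -3.7,3,0,0.003,-0.003,-0.003, -3.7,3.3,0,0.003,-0.003,-0.003, -3.7,3.3,0,0.003,-0.003,-0.003, -3.7,3.3,0,0.003,-0.003,-0.003]'
python3 - <<'E'
from h import *
p,R,s=pose(); W=ctrl.get_calibration('wrist'); np.save('w7.npy',W,allow_pickle=True)
w=snap('wrist','wrist7.png');S=snap('scene','scene7.png');t=snap('top','top7.png'); print(p,R.as_matrix().round(3))
print('tip,ring',proj(W,[p+R.apply([0,111,0]),[536,149.1,73.5]]))
cv2.imwrite('pics/c7.png',np.hstack([cv2.resize(S[130:250,310:430,::-1],(400,400),interpolation=cv2.INTER_CUBIC),cv2.resize(w[100:300,180:380,::-1],(400,400),interpolation=cv2.INTER_CUBIC)]))
ring=np.array([536,149.1,73.5])
print('tip-in-tool to ring',R.inv().apply(ring-p)-[0,111,0])
E
```

```text
time_s: 8.2
eef_pos: [498.8, 144.0, 194.2]
ee_rot: [0.606, -0.447, 0.391, -0.529]
force: [-0.9, -0.6, -1.5]
grip_width: 0.228
[498.8074434  144.01422483 194.24532265] [[ 0.135  0.292  0.947]
 [-0.991  0.04   0.129]
 [-0.    -0.956  0.295]]
tip,ring [[283.97714161 200.34332257]
 [284.3468268  194.96446   ]]
tip-in-tool to ring [8.10219697e-03 1.54456026e+01 3.06313618e-01]
```

View pics/c7.png

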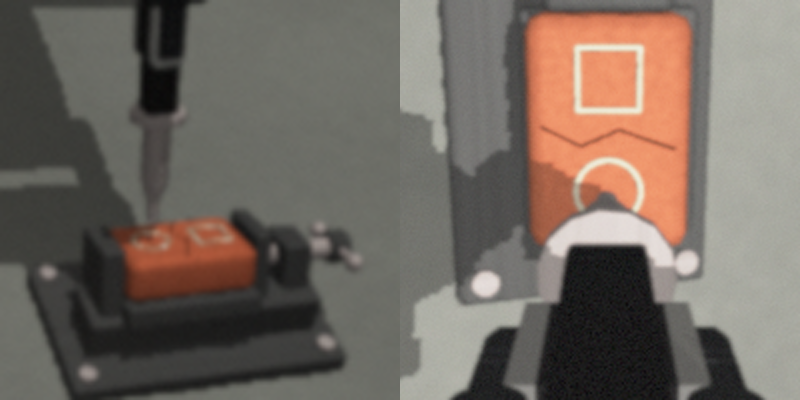

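The tip is centred over the ring (ring centre about (284,195) px, square further up at (284,140)). Next I'll take an averaged force baseline and then approach.

```bash
cat >> h.py <<'E'
NN=np.array([-.2928,-.0398,.9553])
def avg(n=10,cam='top'):
    F=[];P=[];Q=[];G=[]
    for _ in range(n):
        ctrl.capture(cam); p,R,s=pose(); F.append(s['force']);P.append(p);Q.append(R.as_quat());G.append(s['grip_width'])
    Rm=Ro.from_quat(Q).mean(); F=np.array(F);p=np.mean(P,0)
    print('t',round(s['time_s'],2),'F',F.mean(0).round(2),'Fn',(F@NN).mean().round(2),'+-',((F@NN).std()/n**.5).round(2),'p',p.round(2),'grip',np.round(np.mean(G),3))
    off=Rm.inv().apply(np.array([536,149.1,73.5])-p)-[0,111,0]
    print('tip->ring in tool',off.round(2),'angle err vs n',np.arccos((-Rm.as_matrix()[:,1])@NN).round(4))
    return p,Rm
E
python3 -c "
from h import *
avg(12)"
python3 -m inch '[0,0.3,0,0,0,0, 0,0.6,0,0,0,0, 0,0.8,0,0,0,0, 0,1,0,0,0,0, 0,1,0,0,0,0, 0,1,0,0,0,0]'
python3 -c "
from h import *
avg(10)
w=snap('wrist','wrist8.png');S=snap('scene','scene8.png')
cv2.imwrite('pics/c8.png',np.hstack([cv2.resize(S[160:240,320:400,::-1],(400,400),interpolation=cv2.INTER_CUBIC),cv2.resize(w[140:240,230:330,::-1],(400,400),interpolation=cv2.INTER_CUBIC)]))"
```

```text
t 8.95 F [-0.25 -0.1  -1.46] Fn -1.32 +- 0.17 p [498.55 144.69 194.01] grip 0.227
tip->ring in tool [ 0.76 15.26  0.55] angle err vs n 0.0094
time_s: 9.45
eef_pos: [501.4, 145.2, 184.1]
ee_rot: [0.606, -0.448, 0.391, -0.529]
force: [-0.3, -0.5, -1.8]
grip_width: 0.226
t 9.95 F [-0.12 -0.07 -1.75] Fn -1.64 +- 0.08 p [501.44 145.18 184.37] grip 0.226
tip->ring in tool [0.85 5.19 0.6 ] angle err vs n 0.0094
```

View pics/c8.png

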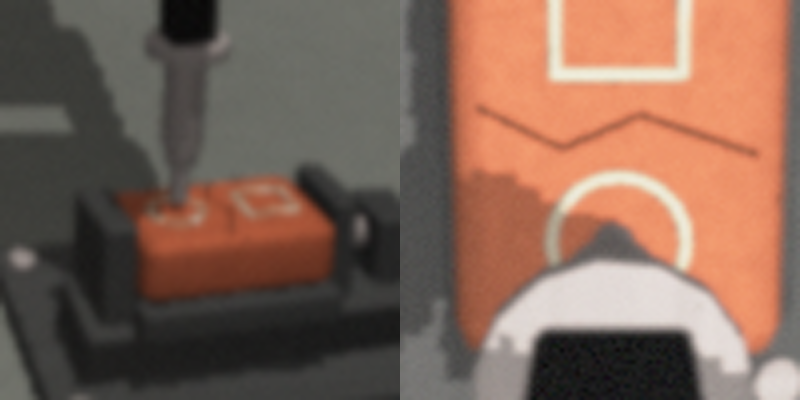

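```bash
python3 -c "
from h import *
p,R=avg(4)
print((R.inv().apply(NN)+[0,1,0]).round(4))
"
python3 -m inch '[0.05,0.1,0.1,0,0,0, 0.05,0.2,0.1,0,0,0, 0.05,0.3,0.1,0,0,0, 0.05,0.3,0.1,0,0,0]'
python3 -c "
from h import *
avg(8)"
```

```text
t 10.25 F [-0.02  0.18 -1.74] Fn -1.66 +- 0.19 p [501.42 145.17 184.3 ] grip 0.227
tip->ring in tool [0.85 5.13 0.65] angle err vs n 0.0094
[-0.0007  0.     -0.0013]
time_s: 10.58
eef_pos: [503.3, 144.9, 181.4]
ee_rot: [0.606, -0.448, 0.391, -0.529]
force: [0.6, -0.4, -2.0]
grip_width: 0.232
t 10.98 F [-0.06  0.05 -1.3 ] Fn -1.22 +- 0.23 p [503.3  144.94 181.7 ] grip 0.226
tip->ring in tool [ 0.36  2.11 -0.33] angle err vs n 0.0094
```

```bash
python3 -m inch '[0.03,0.1,-0.03,0,0,0, 0.03,0.15,-0.03,0,0,0, 0.03,0.15,-0.03,0,0,0]' >/dev/null
python3 -c "
from h import *
avg(8)"
python3 -m inch '[0,0.1,0,0,0,0, 0,0.15,0,0,0,0, 0,0.15,0,0,0,0]' >/dev/null
python3 -c "
from h import *
avg(8)"
```

```text
t 11.63 F [-0.62 -0.18 -1.55] Fn -1.3 +- 0.19 p [503.49 144.65 180.19] grip 0.227
tip->ring in tool [ 0.05  0.62 -0.03] angle err vs n 0.0094
t 12.28 F [-0.36  0.16 -0.42] Fn -0.31 +- 0.1 p [503.98 144.73 178.81] grip 0.225
tip->ring in tool [ 0.06 -0.85 -0.11] angle err vs n 0.0094
```

```bash
python3 -m inch '[0,0.1,0,0,0,0, 0,0.2,0,0,0,0, 0,0.3,0,0,0,0, 0,0.4,0,0,0,0, 0,0.5,0,0,0,0, 0,0.5,0,0,0,0, 0,0.5,0,0,0,0]'
python3 -c "
from h import *
avg(16)
w=snap('wrist','wrist9.png');S=snap('scene','scene9.png')
cv2.imwrite('pics/c9.png',np.hstack([cv2.resize(S[160:240,320:400,::-1],(400,400),interpolation=cv2.INTER_CUBIC),cv2.resize(w[140:240,230:330,::-1],(400,400),interpolation=cv2.INTER_CUBIC)]))"
```

```text
time_s: 12.87
eef_pos: [505.4, 144.9, 174.0]
ee_rot: [0.606, -0.448, 0.391, -0.529]
force: [-0.9, -0.2, 0.9]
grip_width: 0.226
t 13.67 F [-0.85  0.08  1.15] Fn 1.35 +- 0.11 p [505.42 144.92 174.03] grip 0.226
tip->ring in tool [ 0.05 -5.84 -0.09] angle err vs n 0.0094
```

View pics/c9.png

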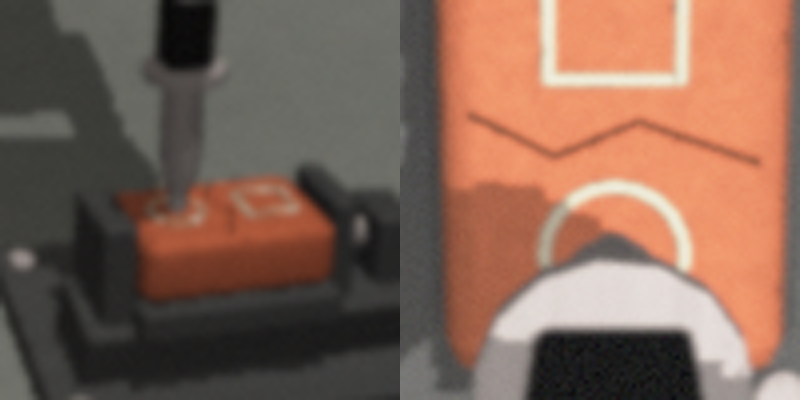

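```bash
python3 -m inch '[0,0.05,0,0,0,0, 0,0.11,0,0,0,0, 0,0.11,0,0,0,0, 0,0.11,0,0,0,0]'
python3 -c "
from h import *
avg(16)
print(ctrl.sense()['dq'])
w=snap('wrist','wrist10.png');t=snap('top','top10.png');S=snap('scene','scene10.png')
cv2.imwrite('pics/c10.png',np.hstack([cv2.resize(S[100:380,160:440,::-1],(400,400),interpolation=cv2.INTER_CUBIC),cv2.resize(t[90:370,110:390,::-1],(400,400),interpolation=cv2.INTER_CUBIC)]))"
```

```text
time_s: 14.1
eef_pos: [505.8, 145.0, 172.9]
ee_rot: [0.606, -0.448, 0.391, -0.529]
force: [-0.6, -0.5, 2.0]
grip_width: 0.226
t 14.9 F [-0.69 -0.01  1.74] Fn 1.86 +- 0.13 p [505.73 144.96 172.95] grip 0.226
tip->ring in tool [ 0.05 -6.97 -0.07] angle err vs n 0.0094
[-0.00030126  0.00280889  0.00077052 -0.00157768 -0.00152975  0.00052486]
```

View pics/c10.png

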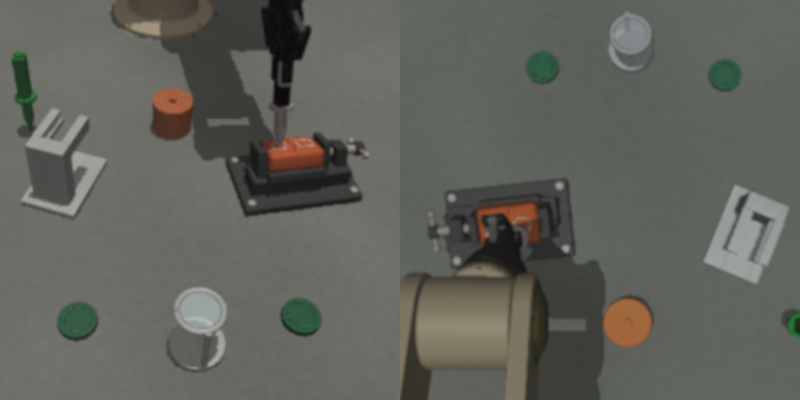

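View pics/wrist10.png

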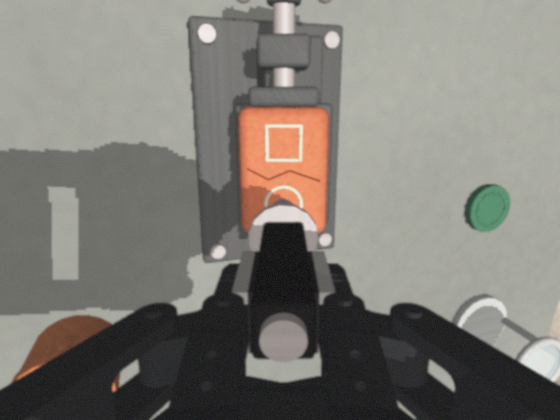

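The pictures show the tip on the ring, the button still at (284,338), so no slip in the grip, and the bystanders where they were. The force rise of 3.27 N gives about 7.3 mm of pin travel, and the geometry gives 7.0 mm.

```bash
python3 -c "
from rig import ctrl
print(ctrl.finish_job())"
```

```text
the job is handed in; nothing more can be done
None
```

I drew the black gauge level out of the rack by about 94 mm. I then set its tip inside the chalk ring, square to the tilted face, and pressed to about half-way. I handed the job in at about 15 s, still holding the gauge there.

**Last checks**
- **Push depth:** the force along the face normal rose 3.27 N above the free-hanging baseline, which means about 7.3 mm of pin travel. The geometry gave 7.0 mm.
- **Position:** the arm's pose put the tip within about 0.1 mm of the measured ring centre. The last close-up, taken about 1 mm before the end of the press, suggested about 1 mm off. The camera calibration is only good to about 2 mm, but the tip has roughly 7 mm of room inside the ring.
- **Tilt:** about 0.002 rad from the stated face normal. The script's own printout said 0.0094, but that comes from rounding in the normal vector.
- **Grip:** steady at 60 N, and the gauge had not slipped in the fingers.
- **Surroundings:** wax discs, tin and loupe stand looked unmoved in the last pictures. I left the green, blue and pink look-alikes alone.

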